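Load the bench tester and set its dial to the index tab

ROBOT

A 7-joint arm with a two-finger parallel gripper is mounted at the origin on the work surface. World frame = base frame: x ahead of the robot, y to its left, z up, the work surface at z = 0. Lengths are in m, angles in rad, forces in N, time in s.
With the tool pointing down it reaches from about 0.4 to 0.85 m from the base axis. Payload 10.4 kg.
Tool frame: the origin (TCP) lies between the finger pads; the fingertips stand manip.tcp_to_tips ahead of it and the grasp point (between the pads) lies 2 mm behind it (manip.tcp_to_tips is the distance from the TCP to the fingertips, in m); y points along the fingers, z is the direction in which the jaws open and shut, and the axes are right-handed (so a half turn about y gives the same grasp; the last joint's range is limited). The gripper opens to 85 mm and grips with 20 to 120 N. Pads are 22 mm wide; open, the fingers measure 114 mm over their backs; the gripper's body (76 mm by 85 mm) begins 54 mm behind the grasp point. The pads swing forward as they close: fully open they stand 13 mm farther back than shut.
Start: joints at [-1.271, 0.332, -0.065, 1.46, 0.022, 1.35, -0.088], TCP at [0.198, 0.593, 0.248] pointing down, gripper open.
Joint ranges: [-2.6, 2.6], [-0.5, 2.12], [-1.47, 1.34], [0.16, 2.42], [-1.27, 4.41], [0.06, 2.06], [-2.6, 2.6]. Speed limits (rad/s): [2.22, 2.22, 2.79, 2.79, 3.14, 3.14, 3.14].

INTERFACE

Orientations are given as a unit quaternion [x, y, z, w].
In Python, from workcell import manip gives the robot as it stands. The module is installed in compiled form; this text tells all that it offers.
- The arm moves only by the tool move_arm, never from a script. Its argument "increments" is a list of rows, each an object with "offset": the shift along the tool's x, y, z in m, a list of three; "yaw": the turn about the tool's y in degrees; "jaw": the closure in counts, from 0 (fully open) to 255 (shut). In form: [{"offset": [tx, ty, tz], "yaw": yaw, "jaw": jaw}, ...]. A call has 1 to 10 rows; each row is the pose to reach, as a shift and turn from the pose measured when the call began, along the tool's axes at that moment; what a row does not reach only later rows make up. A row lasts 1/12 s, in which the tool goes at most 41.7 mm and 7.16 degrees, less where a joint would pass 70% of its speed; a pose out of reach is approached as far as the arm can. A call with a gripper value outside its range is refused whole. The fingers move at their own pace and stop on an object; "squeeze" is the grip in N (left out, the last holds). Time passes only in rows, so rows that repeat a pose let the fingers close. It gives the time, the measured TCP pose, the force and the opening at its end, in the units of the state.
- manip.get_obs(): the state, without advancing time (a new reading comes with each control period).
- manip.camera(name): name is "scene" or "top" or "wrist"; returns a dict with "pixels" (384x512x3 uint8, red, green, blue), "depth" (384x512 float32, m along the optical axis (not along the pixel's ray), 0 where there is no reading), "intrinsics" (3x3 intrinsics, pixels), "R" (3x3) and "t" (3): a world point X has camera coordinates R X + t; the wrist camera has in their place "mount" (4x4, takes a point from camera to tool coordinates, whose origin is the TCP and whose axes are the tool frame's). Camera axes: x right, y down, z forward; pixel columns grow to the right and rows downward; lengths in m; the calibration is good to about 2 mm. The wrist camera is an equidistant fisheye: a pixel r from the principal point sees the ray r / f radians off the axis. A picture is of the moment at which its call begins: read the wrist's pose just before it.
- manip.hand_in(): hands the job in, once; it reports no verdict.
Trained networks look in a picture, given as the dict that the camera call returned (one of the last four; its "shot" number tells which), for a name from the list of things; names that differ only in an ending like _2 or _b are one class to them, and where a whole thing is asked for, a point or a joint stands for the part that bears it (a point fixed in the world has none). Each returns a list of dicts, best first, with "confidence" (0 to 1); they miss things now and then, are a little off and sometimes report something else, mostly with a low value. They report only what shows in the picture. A call takes as long as a camera call. They do not tell look-alikes from the thing itself.
- manip.recognise(picture, query): "bbox" ([left, top, right, bottom] in pixels, round what is visible of it).
- manip.spot_point(picture, query): "centre" ([column, row] in pixels: a listed point, or the origin of a listed thing).
The state is a dict: "clock": time; "joint_pos": joint angles; "joint_velocities": joint speeds; "tau": joint torques, N m; "position": TCP position; "ee_rot": TCP orientation; "ft_force": force on the tool from outside, world axes, zero at the start; "torque": the same for the moment, N m; "grip_width": opening from 0.0 (shut) to 1.0 (fully open).
Only numpy, scipy, OpenCV 4.12 (cv2) and the standard library are available. Lean on these libraries where they do the work, as an engineer would, in place of code of your own. Each camera call takes 0.05 s, during which the arm holds its last target. There are 200 camera calls.

TASK

First lay the one square-tube spacer that fits the tester's cradle, end plate to end plate, down flat in the cradle and let it go. Then turn the knob on the sloping console anticlockwise by its bar grip, which has some free play, until the pointer on its disc stands in line with the index tab on the dial (within 5 degrees), regrasping as needed, and let go of it. Leave the index tab, the other two spacers, the jar and the hammer where they are.

Things in the scene. Friction and masses are not known exactly. Their poses are not given: they have to be found in the camera images.
- tester: Fixed bench tester: base plate 240 x 370 x 12 mm, a low metal cradle on its right half (seen from the robot), a grey console 170 mm wide on its left. Origin on the bench; z up, x away from the robot, y left; yaw up to 0.2 rad. The console's face slopes 30 degrees, facing up and to the robot: outward normal (-0.5, 0, 0.866) in this frame. Top: a gauge 128 mm high, 100 mm beyond the knob.
- cradle_seat (a point): Centre of the cradle floor, 47 mm above the bench; axes as the tester's, cradle along x. Floor 30 mm wide; end plates 106 mm apart, 16 mm above the floor; corner lips 42 mm apart across, 12 mm high, reaching 12 mm in from the end plates; sides open between them for the fingers. A seated spacer's centre is 18 mm above this point. The console's side is 115 mm to the left.
- spacer_short_centre (a point): Loose plain aluminium square-tube spacer lying on the bench, 36 x 36 mm in section, 4 mm wall, open ends, 84 mm long, about 0.16 kg. The point is its centre, 18 mm above its underside; x runs along its length, z is up. Too short for the cradle.
- spacer_mid_centre (a point): Loose plain aluminium square-tube spacer lying on the bench, 36 x 36 mm in section, 4 mm wall, open ends, 100 mm long, about 0.16 kg. The point is its centre, 18 mm above its underside; x runs along its length, z is up. This is the one that fits the cradle (3 mm play at each end).
- spacer_mid: The same 100 mm spacer; this origin is the centre of its underside.
- spacer_long_centre (a point): Loose plain aluminium square-tube spacer lying on the bench, 36 x 36 mm in section, 4 mm wall, open ends, 116 mm long, about 0.16 kg. The point is its centre, 18 mm above its underside; x runs along its length, z is up. Too long for the cradle.
- knob (a joint): Angle (rad) of the pointer disc about the face's outward normal. 0: pointer to the right seen from the robot (-y of the tester); grows anticlockwise looking onto the face: pi/2 is up the slope, pi left. Stops at -0.4 and 3.2; starts between -0.2 and 0.4. Held by friction of 0.15 N m, no spring: stays where it is left.
- grip (a joint): Angle (rad) of the bar grip relative to the pointer disc: worn drive with free play, -0.15 to 0.15 (0: bar in line with the pointer). Turning the bar takes up the play first (almost no resistance), then the disc follows with its friction, the pointer lagging the bar by 0.15 rad; turning back passes through the whole play of 0.3 rad first.
- knob_grip (a point): On the knob's axis in the bar grip, 38 mm out from the sloping face; z is the face's outward normal, y runs along the bar; turns with the bar. Knob: black disc of 40 mm radius, top 17 mm out from the face, with a pointer nose at its edge; on it a straight grey bar grip 18 mm wide, 76 mm long, from 18 to 51 mm out.
- pointer_tip (a point): End of the black pointer nose on the disc, with a white line on it, 53 mm from the axis, 10 mm out from the face; turns with the knob.
- index (a joint): Angle (rad) of the index tab round the same axis, with the same zero and direction as the knob: the knob must finally read this value. Set between 2.0 and 2.7; a stiff slide ring that must not be shifted.
- index_tip (a point): Inner tip of the index tab, a dark steel pointed tab 14 mm wide at the edge of the white dial, pointing to the axis; 56 mm from the axis, 10 mm out from the face (the tab's top is 12 mm out from the face). Its -y axis points outward from the knob axis.
- jar: Clear jar, 44 mm across, 75 mm high, bystander behind the spacers; origin under its centre.
- hammer: Wooden-handled hammer, 280 mm long, lying to the left of the tester; bystander.
Not all that is in view belongs to the job. Leave any black or purple look-alike of the spacer_mid alone.

How it is judged:
By the outcome, as a careful person would: the job done as asked, in the order asked, and still so for the second after the job is handed in, with the robot touching nothing.
It also fails if it takes over 58 s, if anything falls off the work surface, if the arm or the gripper's body presses on something with over 40 N, if the wrist force passes 120 N, or if a joint passes its speed limit or range.

## Working session

There is one attempt and no reset: what is moved stays moved. The work goes in short steps, Python scripts to look and compute and a tool call to move; the robot and the scene stay as the last step left them, time stands still between calls to the robot, and variables do not carry over. Pictures are saved under pics/ and viewed, about 8 in all and at most 12, crops included, and the job is handed in when it is done.

Besides the shell and the picture viewer there is one more tool, called by a JSON object that holds its "api" and its "payload", one argument or row to a line. move_arm: Moves the arm, as the interface text tells. Its arguments: {"type":"object","properties":{"increments":{"type":"array","items":{"type":"object","properties":{"offset":{"type":"array","items":{"type":"number"}},"yaw":{"type":"number"},"jaw":{"type":"number"}}}},"squeeze":{"type":"number"}},"required":["increments"]}

```bash
mkdir -p pics
cat > h.py <<'E'
import numpy as np, cv2
from workcell import manip
from scipy.spatial.transform import Rotation as Ro
def ray_world(p,uv,depth=None):
    K=p["intrinsics"];u,v=uv
    d=p["depth"][int(round(v)),int(round(u))] if depth is None else depth
    c=np.array([(u-K[0,2])/K[0,0]*d,(v-K[1,2])/K[1,1]*d,d])
    return p["R"].T@(c-p["t"])
def at_z(p,uv,z):
    a=ray_world(p,uv,1.0);o=-p["R"].T@p["t"];s=(z-o[2])/(a[2]-o[2]);return o+s*(a-o)
def save(p,n): cv2.imwrite("pics/"+n+".png",p["pixels"][:,:,::-1])
E
python3 - <<'E'
from h import *
o=manip.get_obs();print(o["clock"],o["position"],o["ee_rot"],o["ft_force"],o["grip_width"],manip.tcp_to_tips)
pics=[]
for n in("top","scene"):
    p=manip.camera(n);save(p,n+"0")
    print(n,p["intrinsics"].tolist(),(-p["R"].T@p["t"]).round(3))
    for q in["tester","cradle_seat","spacer_short_centre","spacer_mid_centre","spacer_long_centre","knob_grip","pointer_tip","index_tip","jar","hammer"]:
        for r in manip.spot_point(p,q)[:3]:
            print(q,np.round(r["centre"],1),round(r["confidence"],2),ray_world(p,r["centre"]).round(3))
    pics.append(p["pixels"])
cv2.imwrite("pics/a.png",cv2.resize(np.hstack(pics)[:,:,::-1],(800,300),interpolation=cv2.INTER_AREA))
E
```

```text
0.0 [0.1981566  0.59240133 0.24752412] [ 0.69840751 -0.11367587  0.11356762 -0.69742895] [-0.29367819 -0.3901996  -0.24191703] 0.9969905799409381 0.017
top [[427.63196056784415, 0.0, 261.55974527133185], [0.0, 427.63196056784415, 194.9793454385977], [0.0, 0.0, 1.0]] [0.445 0.063 1.356]
tester [262.4 192.8] 0.56 [0.526 0.075 0.013]
spacer_short_centre [376.  194.8] 0.83 [ 0.512 -0.275  0.037]
spacer_mid_centre [374.6 164.6] 0.86 [ 0.605 -0.273  0.041]
spacer_mid_centre [412.1 137.5] 0.64 [ 0.688 -0.393  0.033]
spacer_mid_centre [372.1 272. ] 0.56 [ 0.276 -0.257  0.032]
spacer_long_centre [377.3 225.6] 0.97 [ 0.417 -0.276  0.035]
knob_grip [224.7 193.2] 0.54 [0.519 0.182 0.133]
pointer_tip [245.1 183.2] 0.87 [0.549 0.124 0.11 ]
index_tip [219.4 172. ] 0.41 [0.583 0.198 0.116]
jar [359.2 114.3] 0.74 [ 0.756 -0.224  0.067]
hammer [128.5 216.4] 0.66 [0.459 0.495 0.022]
scene [[383.6731846339997, 0.0, 254.9689713150234], [0.0, 383.6731846339997, 189.50779126619585], [0.0, 0.0, 1.0]] [ 1.429 -0.234  1.141]
tester [256.6 211.6] 0.83 [0.546 0.071 0.011]
cradle_seat [231.6 206.4] 0.79 [ 0.518 -0.018  0.047]
spacer_short_centre [160.7 232.8] 0.63 [ 0.536 -0.291  0.029]
spacer_mid_centre [164.7 248.2] 0.91 [ 0.612 -0.289  0.036]
spacer_mid_centre [133.9 279.9] 0.9 [ 0.703 -0.405  0.039]
spacer_mid_centre [159.3 185. ] 0.53 [ 0.297 -0.255  0.029]
spacer_long_centre [154.  211.4] 0.91 [ 0.435 -0.297  0.038]
knob_grip [280.1 181.4] 0.65 [0.542 0.164 0.14 ]
knob_grip [165.2 249.3] 0.4 [ 0.615 -0.288  0.033]
pointer_tip [268.5 189.6] 0.74 [0.525 0.126 0.093]
jar [189.6 288.5] 0.68 [ 0.791 -0.242  0.035]
hammer [348.1 171.6] 0.59 [0.475 0.501 0.014]
```

Run:
```python
import cv2
im=cv2.imread("pics/top0.png")[90:300,170:440]
cv2.imwrite("pics/topc.png",cv2.resize(im,None,fx=2.9,fy=2.85,interpolation=cv2.INTER_CUBIC))
```

```text
(no output)
```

View pics/topc.png

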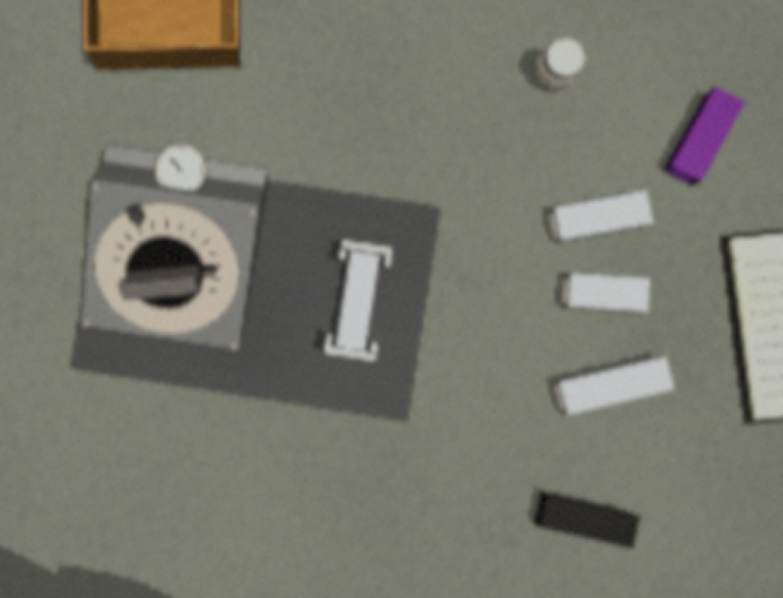

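View pics/a.png

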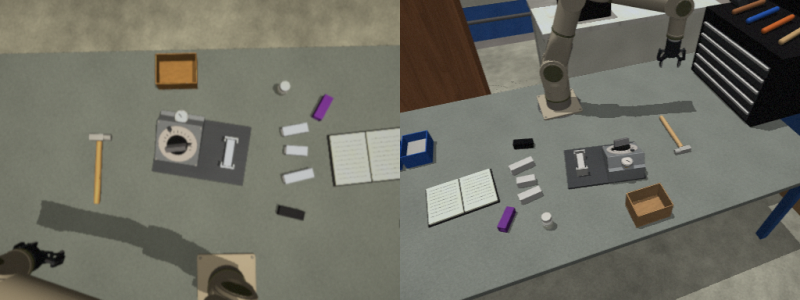

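```bash
cat >> h.py <<'E'
def cloud(p):
    K=p["intrinsics"];d=p["depth"];v,u=np.mgrid[:d.shape[0],:d.shape[1]]
    c=np.stack([(u-K[0,2])/K[0,0]*d,(v-K[1,2])/K[1,1]*d,d],-1)
    return (c-p["t"])@p["R"]
def rects(W,m,minpx=60):
    n,l=cv2.connectedComponents(m.astype(np.uint8))
    for i in range(1,n):
        q=W[l==i]
        if len(q)<minpx: continue
        c,s,a=cv2.minAreaRect((q[:,:2]*1000).astype(np.float32))
        print("rect c",np.round(c,1),"size",np.round(s,1),"ang",round(a,1),"zmed",np.median(q[:,2]).round(4),len(q))
E
python3 - <<'E'
from h import *
p=manip.camera("top");W=cloud(p);rgb=p["pixels"].astype(int)
x,y,z=W[...,0],W[...,1],W[...,2]
print("spacers");rects(W,(z>0.026)&(z<0.06)&(y<-0.15)&(x>0.3))
box=(x>.35)&(x<.72)&(y>-.12)&(y<.3)
print("bright cradle");rects(W,box&(y<.05)&(rgb.min(-1)>120))
print("cradle z>.03");rects(W,box&(y<.06)&(z>.03))
print("plate dark");rects(W,box&(rgb.max(-1)<80)&(z<.03),200)
print("plate h");rects(W,box&(z>.006),200)
print("bench z",np.median(z[(y<-.35)&(x>.4)&(x<.6)]), "z plate",np.median(z[(x>.45)&(x<.6)&(y<-.07)&(y>-.1)]))
# face plane normal
m=(x>.46)&(x<.58)&(y>.13)&(y<.24)&(rgb.min(-1)>150)
A=np.c_[x[m],y[m],np.ones(m.sum())];print(np.linalg.lstsq(A,z[m],rcond=None)[0])
E
```

```text
spacers
rect c [ 763.1 -232.7] size [44.3 24.9] ang 48.3 zmed 0.043 67
rect c [ 692.3 -398.1] size [ 37.7 102.1] ang 59.5 zmed 0.0355 390
rect c [ 605.3 -283.2] size [ 36.2 101.2] ang 9.6 zmed 0.0355 385
rect c [ 521.3 -285.9] size [86.2 36. ] ang 84.6 zmed 0.0352 327
rect c [ 420.7 -291.3] size [ 36.4 116.9] ang 12.8 zmed 0.0353 458
bright cradle
rect c [514.9 -19.4] size [ 54.5 123.3] ang 79.7 zmed 0.0476 505
cradle z>.03
rect c [516.  -18.4] size [ 53.9 121.9] ang 80.0 zmed 0.0479 495
plate dark
rect c [534.4  89.1] size [365.1 231.7] ang 80.5 zmed 0.0117 3233
plate h
rect c [538.4  90.7] size [379.4 249.7] ang 79.3 zmed 0.0161 9147
bench z 0.014002292179396147 z plate 0.010650327656653719
[ 0.57107095 -0.10380823 -0.19560939]
```

```bash
cat >> h.py <<'E'
def go(target,jawdir_deg=None):
    """offset/yaw (tool axes) to bring the TCP to target with tool z along jawdir (mod 180)"""
    o=manip.get_obs();R=Ro.from_quat(o["ee_rot"]).as_matrix()
    print("t",round(o["clock"],2),"pos",o["position"].round(4),"F",o["ft_force"].round(1),"w",round(o["grip_width"],3),"j7",o["joint_pos"][6].round(2))
    off=R.T@(np.array(target)-o["position"]); print("offset",off.round(4),"rows",np.ceil(np.linalg.norm(off)/.0417))
    a=np.degrees(np.arctan2(R[1,2],R[0,2])); print("jaw dir",a.round(1),"toolx dir",np.degrees(np.arctan2(R[1,0],R[0,0])).round(1),"y axis",R[:,1].round(3))
    if jawdir_deg is not None:
        d=(jawdir_deg-a+90)%180-90; print("world turn",d.round(1),"-> yaw",(-d).round(1))
E
python3 - <<'E'
from h import *
go([0.6055,-0.283,0.16],9.6)
E
```

```text
t 1.15 pos [0.1983 0.5927 0.2484] F [ 0.1  0.4 -0. ] w 0.999 j7 -0.09
offset [ 0.664   0.0883 -0.7013] rows 24.0
jaw dir 71.5 toolx dir -18.5 y axis [ 0.  0. -1.]
world turn -61.9 -> yaw 61.9
```

{"api": "move_arm", "payload": {
  "increments": [
    {"offset": [0.664,0.0,-0.701],"yaw": 62,"jaw": 0},
    {"offset": [0.664,0.0,-0.701],"yaw": 62,"jaw": 0},
    {"offset": [0.664,0.0,-0.701],"yaw": 62,"jaw": 0},
    {"offset": [0.664,0.0,-0.701],"yaw": 62,"jaw": 0},
    {"offset": [0.664,0.0,-0.701],"yaw": 62,"jaw": 0},
    {"offset": [0.664,0.0,-0.701],"yaw": 62,"jaw": 0},
    {"offset": [0.664,0.0,-0.701],"yaw": 62,"jaw": 0},
    {"offset": [0.664,0.0,-0.701],"yaw": 62,"jaw": 0},
    {"offset": [0.664,0.0,-0.701],"yaw": 62,"jaw": 0},
    {"offset": [0.664,0.0,-0.701],"yaw": 62,"jaw": 0}
  ]
}}

```text
clock: 1.98
position: [0.3745, 0.213, 0.2486]
ee_rot: [-0.538, 0.458, -0.458, 0.539]
ft_force: [1.3, 0.9, 1.4]
grip_width: 1.003
```

Run:
```python
from h import *
go([0.6055,-0.283,0.16],9.6)
```

```text
t 1.98 pos [0.3745 0.213  0.2486] F [1.3 0.9 1.4] w 1.003 j7 -0.49
offset [0.5266 0.0882 0.1488] rows 14.0
jaw dir 9.2 toolx dir -80.8 y axis [ 0.     0.001 -1.   ]
world turn 0.4 -> yaw -0.4
```

{"api": "move_arm", "payload": {
  "increments": [
    {"offset": [0.527,0.03,0.149],"yaw": 0,"jaw": 0},
    {"offset": [0.527,0.03,0.149],"yaw": 0,"jaw": 0},
    {"offset": [0.527,0.03,0.149],"yaw": 0,"jaw": 0},
    {"offset": [0.527,0.03,0.149],"yaw": 0,"jaw": 0},
    {"offset": [0.527,0.03,0.149],"yaw": 0,"jaw": 0},
    {"offset": [0.527,0.03,0.149],"yaw": 0,"jaw": 0},
    {"offset": [0.527,0.03,0.149],"yaw": 0,"jaw": 0},
    {"offset": [0.527,0.03,0.149],"yaw": 0,"jaw": 0},
    {"offset": [0.527,0.03,0.149],"yaw": 0,"jaw": 0},
    {"offset": [0.527,0.03,0.149],"yaw": 0,"jaw": 0}
  ]
}}

```text
clock: 2.82
position: [0.5502, -0.164, 0.2257]
ee_rot: [-0.538, 0.458, -0.458, 0.539]
ft_force: [-0.6, 0.7, 0.9]
grip_width: 1.001
```

Run:
```python
from h import *
go([0.6055,-0.283,0.13],9.6)
```

```text
t 2.82 pos [ 0.5502 -0.164   0.2257] F [-0.6  0.7  0.9] w 1.001 j7 0.54
offset [0.1265 0.0957 0.0353] rows 4.0
jaw dir 9.3 toolx dir -80.7 y axis [ 0.002  0.001 -1.   ]
world turn 0.3 -> yaw -0.3
```

{"api": "move_arm", "payload": {
  "increments": [
    {"offset": [0.1265,0.06,0.0353],"yaw": 0,"jaw": 70},
    {"offset": [0.1265,0.09,0.0353],"yaw": 0,"jaw": 70},
    {"offset": [0.1265,0.0957,0.0353],"yaw": 0,"jaw": 70},
    {"offset": [0.1265,0.0957,0.0353],"yaw": 0,"jaw": 70},
    {"offset": [0.1265,0.0957,0.0353],"yaw": 0,"jaw": 70},
    {"offset": [0.1265,0.0957,0.0353],"yaw": 0,"jaw": 70},
    {"offset": [0.1265,0.0957,0.0353],"yaw": 0,"jaw": 70}
  ]
}}

```text
clock: 3.4
position: [0.6057, -0.2828, 0.1303]
ee_rot: [-0.538, 0.458, -0.458, 0.539]
ft_force: [0.3, 0.4, 0.8]
grip_width: 0.726
```

Run:
```python
from h import *
o=manip.get_obs()
p=manip.camera("wrist");save(p,"w1");print(p["mount"].round(3).tolist(),p["intrinsics"].tolist())
M=p["mount"];R=Ro.from_quat(o["ee_rot"]).as_matrix();K=p["intrinsics"]
for r in manip.spot_point(p,"spacer_mid_centre")+manip.spot_point(p,"spacer_short_centre"):
    u=np.array(r["centre"])-K[:2,2];rr=np.linalg.norm(u);t=rr/K[0,0]
    d=np.r_[np.sin(t)*u/rr,np.cos(t)];d=R@M[:3,:3]@d;c=R@M[:3,3]+o["position"]
    print(r["centre"],r["confidence"],(c+d*(.018-c[2])/d[2]).round(4),"z36",(c+d*(.036-c[2])/d[2]).round(4))
go([0.6055,-0.283,0.023],9.6)
```

```text
[[-0.001, 0.954, 0.301, -0.076], [0.001, -0.301, 0.954, -0.127], [1.0, 0.001, -0.0, -0.0], [0.0, 0.0, 0.0, 1.0]] [[297.3186396354542, 0.0, 256.439555826852], [0.0, 297.3186396354542, 190.45182220025535], [0.0, 0.0, 1.0]]
[255.8, 192.5] 0.62 [ 0.6053 -0.2838  0.018 ] z36 [ 0.6044 -0.278   0.036 ]
[319.0, 308.9] 0.55 [ 0.6911 -0.3994  0.018 ] z36 [ 0.6837 -0.385   0.036 ]
[158.4, 181.6] 0.75 [ 0.5205 -0.2877  0.018 ] z36 [ 0.5259 -0.2817  0.036 ]
t 3.55 pos [ 0.6065 -0.2818  0.1318] F [-1.3  0.3 -0. ] w 0.722 j7 0.81
offset [ 0.0011  0.1087 -0.0016] rows 3.0
jaw dir 9.4 toolx dir -80.6 y axis [ 0.004  0.001 -1.   ]
world turn 0.2 -> yaw -0.2
```

View pics/w1.png

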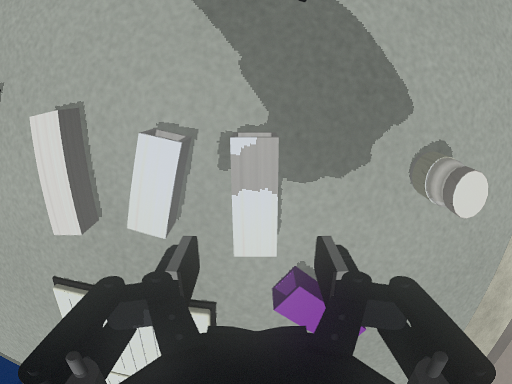

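{"api": "move_arm", "payload": {
  "increments": [
    {"offset": [0.001,0.04,-0.001],"yaw": 0,"jaw": 70},
    {"offset": [0.001,0.075,-0.001],"yaw": 0,"jaw": 70},
    {"offset": [0.001,0.1,-0.001],"yaw": 0,"jaw": 70},
    {"offset": [0.001,0.108,-0.001],"yaw": 0,"jaw": 70},
    {"offset": [0.001,0.108,-0.001],"yaw": 0,"jaw": 200},
    {"offset": [0.001,0.108,-0.001],"yaw": 0,"jaw": 200},
    {"offset": [0.001,0.108,-0.001],"yaw": 0,"jaw": 200},
    {"offset": [0.001,0.108,-0.001],"yaw": 0,"jaw": 200},
    {"offset": [0.001,0.108,-0.001],"yaw": 0,"jaw": 200},
    {"offset": [0.001,0.108,-0.001],"yaw": 0,"jaw": 200}
  ],
  "squeeze": 50
}}

```text
clock: 4.38
position: [0.6074, -0.2833, 0.0262]
ee_rot: [-0.537, 0.456, -0.459, 0.541]
ft_force: [-1.1, 2.2, 7.3]
grip_width: 0.416
```

Run:
```python
from h import *
go([0.516,-0.0185,0.18],79.9)
```

```text
t 4.38 pos [ 0.6074 -0.2833  0.0262] F [-1.1  2.2  7.3] w 0.416 j7 0.87
offset [-0.2761 -0.1544 -0.0459] rows 8.0
jaw dir 9.4 toolx dir -80.6 y axis [ 0.008  0.001 -1.   ]
world turn 70.5 -> yaw -70.5
```

{"api": "move_arm", "payload": {
  "increments": [
    {"offset": [0,-0.03,0],"yaw": 0,"jaw": 200},
    {"offset": [0,-0.07,0],"yaw": 0,"jaw": 200},
    {"offset": [0,-0.11,0],"yaw": 0,"jaw": 200},
    {"offset": [-0.03,-0.13,-0.006],"yaw": -7,"jaw": 200},
    {"offset": [-0.06,-0.145,-0.012],"yaw": -14,"jaw": 200},
    {"offset": [-0.09,-0.154,-0.018],"yaw": -21,"jaw": 200},
    {"offset": [-0.12,-0.154,-0.024],"yaw": -28,"jaw": 200},
    {"offset": [-0.15,-0.154,-0.03],"yaw": -35,"jaw": 200},
    {"offset": [-0.18,-0.154,-0.035],"yaw": -42,"jaw": 200},
    {"offset": [-0.21,-0.154,-0.04],"yaw": -49,"jaw": 200}
  ]
}}

```text
clock: 5.22
position: [0.532, -0.0817, 0.1807]
ee_rot: [-0.68, 0.188, -0.194, 0.682]
ft_force: [0.5, 0.1, -1.5]
grip_width: 0.412
```

Run:
```python
from h import *
go([0.516,-0.0185,0.14],79.9)
```

```text
t 5.22 pos [ 0.532  -0.0817  0.1807] F [ 0.5  0.1 -1.5] w 0.412 j7 1.2
offset [-0.0469  0.0406  0.0454] rows 2.0
jaw dir 58.7 toolx dir -31.3 y axis [ 0.009  0.001 -1.   ]
world turn 21.2 -> yaw -21.2
```

{"api": "move_arm", "payload": {
  "increments": [
    {"offset": [-0.025,0.01,0.022],"yaw": -7,"jaw": 200},
    {"offset": [-0.04,0.02,0.038],"yaw": -14,"jaw": 200},
    {"offset": [-0.047,0.03,0.045],"yaw": -21.2,"jaw": 200},
    {"offset": [-0.047,0.04,0.045],"yaw": -21.2,"jaw": 200},
    {"offset": [-0.047,0.04,0.045],"yaw": -21.2,"jaw": 200},
    {"offset": [-0.047,0.04,0.045],"yaw": -21.2,"jaw": 200}
  ]
}}

```text
clock: 5.72
position: [0.5157, -0.0203, 0.1408]
ee_rot: [-0.704, 0.061, -0.068, 0.705]
ft_force: [-0.2, -0.9, -0.8]
grip_width: 0.413
```

Run:
```python
from h import *
go([0.516,-0.0185,0.14],79.9)
# held spacer: where is it, seen from scene/top? and cradle
p=manip.camera("wrist");o=manip.get_obs()
# world cloud from fisheye wrist
K=p["intrinsics"];d=p["depth"];v,u=np.mgrid[:384,:512]
dx=u-K[0,2];dy=v-K[1,2];r=np.hypot(dx,dy)+1e-9;t=r/K[0,0]
X=np.stack([np.tan(t)*dx/r*d,np.tan(t)*dy/r*d,d],-1);M=p["mount"];R=Ro.from_quat(o["ee_rot"]).as_matrix()
T=X@M[:3,:3].T+M[:3,3];W=T@R.T+o["position"]
np.savez("w2.npz",T=T,W=W,rgb=p["pixels"]);save(p,"w2")
```

```text
t 5.72 pos [ 0.5157 -0.0203  0.1408] F [-0.2 -0.9 -0.8] w 0.413 j7 1.43
offset [-0.      0.0008  0.0018] rows 1.0
jaw dir 79.6 toolx dir -10.5 y axis [ 0.009  0.    -1.   ]
world turn 0.3 -> yaw -0.3
```

View pics/w2.png

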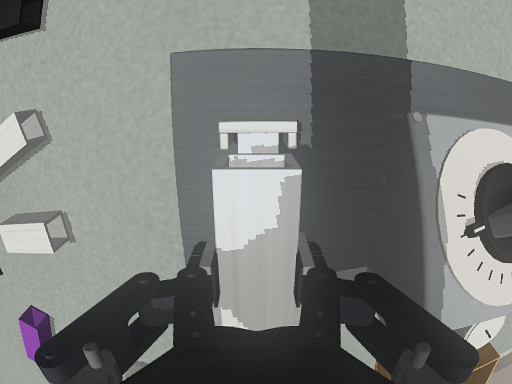

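Run:
```python
import numpy as np
z=np.load("w2.npz");T,W=z["T"],z["W"];rgb=z["rgb"].astype(int)
b=rgb.min(-1)>100
def rep(n,m):
    m=m.copy();q=T[m];print(n,len(q),"toolx pct",np.percentile(q[:,0],[1,5,50,95,99]).round(4),"tooly",np.percentile(q[:,1],[2,50,98]).round(4),"toolz",np.percentile(q[:,2],[1,5,50,95,99]).round(4))
v,u=np.mgrid[:384,:512]
top=(abs(T[...,1]+.010)<.006)&(u>205)&(u<310)&(v>150)&(v<310); rep("spacer top",top)
top=(abs(T[...,1]+.010)<.006)&(u>205)&(u<310)&(v>150)&(v<200); rep("spacer near",top)
pl=(W[...,2]>.058)&(W[...,2]<.067)&(v<155)&(v>110)&(u>210)&(u<305); rep("plate top",pl)
for c in (228,240,256,272,284,292): print(c,[(r,T[r,c].round(4).tolist()) for r in range(118,176,4)] if c in(256,) else "")
li=(W[...,2]>.056)&(W[...,2]<.062)&(v<152)&(v>132)&(u>210)&(u<305); rep("lips",li)
```

```text
spacer top 12109 toolx pct [-0.0494 -0.0477 -0.0197  0.0163  0.0206] tooly [-0.0124 -0.0109 -0.0086] toolz [-0.0194 -0.0172 -0.0003  0.0163  0.0188]
spacer near 2954 toolx pct [-0.0495 -0.0493 -0.0436 -0.0372 -0.0366] tooly [-0.0122 -0.0109 -0.007 ] toolz [-0.0183 -0.0168 -0.0003  0.0158  0.0173]
plate top 1232 toolx pct [-0.0628 -0.0624 -0.0576 -0.0459 -0.0437] tooly [0.0751 0.0767 0.0816] toolz [-0.0263 -0.0249 -0.0003  0.025   0.0264]
228 
240 
256 [(118, [-0.0629, 0.1003, -0.0011]), (122, [-0.0617, 0.0756, -0.001]), (126, [-0.0589, 0.0763, -0.001]), (130, [-0.056, 0.0772, -0.001]), (134, [-0.0515, 0.0924, -0.001]), (138, [-0.0486, 0.0914, -0.001]), (142, [-0.0454, 0.093, -0.001]), (146, [-0.0426, 0.0915, -0.001]), (150, [-0.0393, 0.0935, -0.001]), (154, [-0.0493, 0.0226, -0.0008]), (158, [-0.0474, 0.0215, -0.0008]), (162, [-0.0454, 0.0212, -0.0008]), (166, [-0.0436, 0.0199, -0.0008]), (170, [-0.0488, -0.0106, -0.0007]), (174, [-0.0472, -0.0107, -0.0007])]
272 
284 
292 
lips 262 toolx pct [-0.0538 -0.0537 -0.0487 -0.0437 -0.043 ] tooly [0.0791 0.0805 0.0836] toolz [-0.0264 -0.0262 -0.021   0.0262  0.0265]
```

{"api": "move_arm", "payload": {
  "increments": [
    {"offset": [-0.0018,0.015,0.0003],"yaw": -0.3,"jaw": 200},
    {"offset": [-0.0018,0.03,0.0003],"yaw": -0.3,"jaw": 200},
    {"offset": [-0.0018,0.042,0.0003],"yaw": -0.3,"jaw": 200},
    {"offset": [-0.0018,0.05,0.0003],"yaw": -0.3,"jaw": 200},
    {"offset": [-0.0018,0.056,0.0003],"yaw": -0.3,"jaw": 200},
    {"offset": [-0.0018,0.061,0.0003],"yaw": -0.3,"jaw": 200},
    {"offset": [-0.0018,0.065,0.0003],"yaw": -0.3,"jaw": 200},
    {"offset": [-0.0018,0.066,0.0003],"yaw": -0.3,"jaw": 200},
    {"offset": [-0.0018,0.067,0.0003],"yaw": -0.3,"jaw": 200},
    {"offset": [-0.0018,0.067,0.0003],"yaw": -0.3,"jaw": 200}
  ]
}}

```text
clock: 6.6
position: [0.5151, -0.0198, 0.0743]
ee_rot: [-0.704, 0.059, -0.066, 0.705]
ft_force: [-0.1, -0.2, -2.0]
grip_width: 0.414
```

```bash
cat >> h.py <<'E'
def wcloud(p,o):
    K=p["intrinsics"];d=p["depth"];v,u=np.mgrid[:384,:512]
    dx=u-K[0,2];dy=v-K[1,2];r=np.hypot(dx,dy)+1e-9;t=r/K[0,0]
    X=np.stack([np.tan(t)*dx/r*d,np.tan(t)*dy/r*d,d],-1);M=p["mount"];R=Ro.from_quat(o["ee_rot"]).as_matrix()
    T=X@M[:3,:3].T+M[:3,3];return T,T@R.T+o["position"]
E
python3 - <<'E'
from h import *
go([0.516,-0.0185,0.073],79.9)
p=manip.camera("wrist");o=manip.get_obs();T,W=wcloud(p,o);save(p,"w3")
print(o["ft_force"],o["position"])
for r in range(110,190,4): print(r,T[r,256].round(4),W[r,256].round(4))
E
```

```text
t 6.6 pos [ 0.5151 -0.0198  0.0743] F [-0.1 -0.2 -2. ] w 0.414 j7 1.48
offset [0.0006 0.0013 0.0014] rows 1.0
jaw dir 79.9 toolx dir -10.1 y axis [ 0.01  0.   -1.  ]
world turn 0.0 -> yaw -0.0
[ 0.31096841  0.99600255 -1.1340248 ] [ 0.51520664 -0.01979068  0.07443015]
110 [-0.0704  0.06   -0.001 ] [ 0.4464 -0.0083  0.0137]
114 [-0.0678  0.0605 -0.001 ] [ 0.4489 -0.0088  0.0132]
118 [-0.0653  0.0602 -0.001 ] [ 0.4514 -0.0092  0.0136]
122 [-0.0627  0.0619 -0.001 ] [ 0.454  -0.0097  0.0119]
126 [-0.0616  0.0447 -0.0009] [ 0.4548 -0.0098  0.0291]
130 [-0.0612  0.0259 -0.0009] [ 0.4551 -0.0098  0.0479]
134 [-0.0608  0.0112 -0.0008] [ 0.4553 -0.0099  0.0626]
138 [-0.0591  0.0098 -0.0008] [ 0.457  -0.0102  0.064 ]
142 [-0.0572  0.0102 -0.0008] [ 0.4589 -0.0105  0.0636]
146 [-0.0553  0.0103 -0.0008] [ 0.4607 -0.0108  0.0635]
150 [-0.0508  0.0255 -0.0008] [ 0.4653 -0.0117  0.0484]
154 [-0.0494  0.0218 -0.0008] [ 0.4667 -0.0119  0.0521]
158 [-0.0475  0.0209 -0.0008] [ 0.4685 -0.0122  0.053 ]
162 [-0.0452  0.0219 -0.0008] [ 0.4708 -0.0126  0.0521]
166 [-0.0433  0.021  -0.0008] [ 0.4726 -0.013   0.053 ]
170 [-0.049  -0.0114 -0.0007] [ 0.4667 -0.0119  0.0854]
174 [-0.0471 -0.0101 -0.0007] [ 0.4687 -0.0122  0.084 ]
178 [-0.0455 -0.0107 -0.0007] [ 0.4701 -0.0125  0.0846]
182 [-0.0439 -0.0109 -0.0007] [ 0.4717 -0.0128  0.0849]
186 [-0.0423 -0.0113 -0.0007] [ 0.4733 -0.0131  0.0853]
```

{"api": "move_arm", "payload": {
  "increments": [
    {"offset": [-0.0005,0.0007,0],"yaw": 0,"jaw": 200},
    {"offset": [-0.0005,0.0015,0],"yaw": 0,"jaw": 200},
    {"offset": [-0.0005,0.002,0],"yaw": 0,"jaw": 200},
    {"offset": [-0.0005,0.002,0],"yaw": 0,"jaw": 200}
  ]
}}

```text
clock: 6.98
position: [0.5151, -0.0197, 0.0731]
ee_rot: [-0.704, 0.059, -0.066, 0.705]
ft_force: [-1.4, -0.6, 7.1]
grip_width: 0.414
```

{"api": "move_arm", "payload": {
  "increments": [
    {"offset": [0,0,0],"yaw": 0,"jaw": 60},
    {"offset": [0,0,0],"yaw": 0,"jaw": 60},
    {"offset": [0,0,0],"yaw": 0,"jaw": 60},
    {"offset": [0,0,0],"yaw": 0,"jaw": 60},
    {"offset": [0,0,0],"yaw": 0,"jaw": 60},
    {"offset": [0,-0.03,0],"yaw": 0,"jaw": 60},
    {"offset": [0,-0.07,0],"yaw": 0,"jaw": 60},
    {"offset": [0,-0.11,0],"yaw": 0,"jaw": 60},
    {"offset": [0,-0.13,0],"yaw": 0,"jaw": 60},
    {"offset": [0,-0.13,0],"yaw": 0,"jaw": 60}
  ]
}}

```text
clock: 7.82
position: [0.516, -0.0199, 0.2082]
ee_rot: [-0.703, 0.056, -0.069, 0.706]
ft_force: [0.8, 0.3, -0.1]
grip_width: 0.77
```

Run:
```python
from h import *
go([0.516,-0.0185,0.073],79.9)
p=manip.camera("wrist");o=manip.get_obs();T,W=wcloud(p,o);save(p,"w4")
p2=manip.camera("scene");W2=cloud(p2);save(p2,"s4")
cv2.imwrite("pics/b4.png",np.hstack([cv2.resize(p["pixels"],(400,300)),cv2.resize(p2["pixels"][120:300,180:420],(400,300))])[:,:,::-1])
m=(W[...,2]>.073)&(W[...,2]<.1)&(abs(W[...,0]-.515)<.1)&(abs(W[...,1]+.02)<.035)&(W[...,0]<.6);print("wrist");rects(W,m)
m=(W2[...,2]>.073)&(W2[...,2]<.095)&(abs(W2[...,0]-.515)<.1)&(abs(W2[...,1]+.02)<.04);print("scene");rects(W2,m,30)
for q in["knob_grip","pointer_tip","index_tip"]:
  for n,pp in(("w",p),("s",p2)):
    for r in manip.spot_point(pp,q)[:2]:
        u,v=np.round(r["centre"]).astype(int);print(n,q,r["centre"],round(r["confidence"],2),(W if n=="w" else W2)[v,u].round(4))
```

```text
t 7.82 pos [ 0.516  -0.0199  0.2082] F [ 0.8  0.3 -0.1] w 0.77 j7 1.4
offset [-0.0027  0.1351  0.0006] rows 4.0
jaw dir 79.8 toolx dir -10.2 y axis [ 0.019  0.003 -1.   ]
world turn 0.1 -> yaw -0.1
wrist
rect c [514.4 -20.4] size [ 36.5 100.5] ang 80.0 zmed 0.0813 4425
scene
rect c [516.7 -23.1] size [ 35.8 103.2] ang 79.9 zmed 0.0827 210
w knob_grip [481.5, 179.2] 0.63 [0.5237 0.1713 0.1385]
s knob_grip [282.6, 181.5] 0.77 [0.5367 0.1778 0.1266]
w pointer_tip [424.7, 198.6] 0.7 [0.5426 0.1259 0.1127]
s pointer_tip [270.9, 191.7] 0.66 [0.5515 0.1254 0.107 ]
w index_tip [489.5, 233.0] 0.57 [0.5931 0.2086 0.1211]
```

View pics/b4.png

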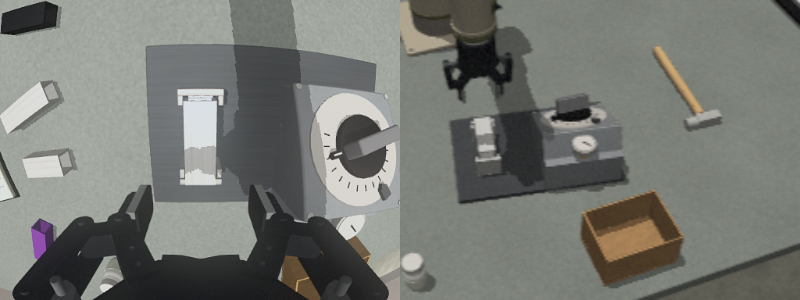

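{"api": "move_arm", "payload": {
  "increments": [
    {"offset": [-0.01,-0.03,0.04],"yaw": 0,"jaw": 255},
    {"offset": [-0.02,-0.05,0.08],"yaw": 0,"jaw": 255},
    {"offset": [-0.03,-0.05,0.12],"yaw": 0,"jaw": 255},
    {"offset": [-0.03,-0.05,0.16],"yaw": 0,"jaw": 255},
    {"offset": [-0.03,-0.05,0.195],"yaw": 0,"jaw": 255},
    {"offset": [-0.03,-0.05,0.195],"yaw": 0,"jaw": 255},
    {"offset": [-0.03,-0.05,0.195],"yaw": 0,"jaw": 255}
  ],
  "squeeze": 30
}}

```text
clock: 8.8
position: [0.5169, 0.1805, 0.2512]
ee_rot: [-0.704, 0.058, -0.064, 0.705]
ft_force: [-0.5, -1.1, -0.9]
grip_width: -0.001
```

```bash
cat >> h.py <<'E'
yaw=np.radians(-10.1);Rz=Ro.from_euler("z",yaw).as_matrix()
N=Rz@[-.5,0,3**.5/2];U=Rz@[3**.5/2,0,.5];RT=Rz@[0,-1,0]
C0=np.array([.53,.18,.10])
def face(W): d=W-C0;return np.stack([d@RT,d@U,d@N],-1)   # right, upslope, out
def wpix(p,o,P):
    M=p["mount"];R=Ro.from_quat(o["ee_rot"]).as_matrix();K=p["intrinsics"]
    c=M[:3,:3].T@(R.T@(P-o["position"])-M[:3,3]);t=np.arctan2(np.hypot(c[0],c[1]),c[2]);a=np.arctan2(c[1],c[0])
    return K[:2,2]+K[0,0]*t*np.array([np.cos(a),np.sin(a)])
E
python3 - <<'E'
from h import *
go([0.53,.18,.2],79.9)
o=manip.get_obs();p=manip.camera("wrist");T,W=wcloud(p,o);save(p,"w5")
np.savez("w5.npz",W=W,rgb=p["pixels"])
F=face(W);rgb=p["pixels"].astype(int)
ok=(np.hypot(F[...,0],F[...,1])<.1)&(p["depth"]>0)
m=ok&(rgb.min(-1)>140)&(abs(F[...,2])<.02)
A=np.c_[F[m][:,:2],np.ones(m.sum())];s=np.linalg.lstsq(A,F[m][:,2],rcond=None)[0];print("dial plane",s,m.sum())
print("dial",[x for x in cv2.minEnclosingCircle((F[m][:,:2]*1000).astype(np.float32))])
out=F[...,2]-s[2]
h=ok&(out>.012)&(out<.022)&(rgb.max(-1)<90);print("disc",cv2.minEnclosingCircle((F[h][:,:2]*1000).astype(np.float32)),h.sum())
b=ok&(out>.045)&(out<.056);print("bar top",cv2.minAreaRect((F[b][:,:2]*1000).astype(np.float32)),b.sum(),np.median(out[b]))
for q in["knob_grip","pointer_tip","index_tip"]:
    for r in manip.spot_point(p,q)[:2]:
        u,v=np.round(r["centre"]).astype(int);print(q,r["centre"],round(r["confidence"],2),F[v,u].round(4))
E
```

```text
t 8.8 pos [0.5169 0.1805 0.2512] F [-0.5 -1.1 -0.9] w -0.001 j7 1.02
offset [0.0126 0.0513 0.0017] rows 2.0
jaw dir 80.1 toolx dir -9.9 y axis [ 0.008 -0.    -1.   ]
world turn -0.2 -> yaw 0.2
dial plane [-0.01714516  0.00319751 -0.00951079] 11620
dial [(0.03940548747777939, -0.032839883118867874), 99.9838638305664]
disc ((3.903520345687866, 17.07914924621582), 43.75751876831055) 2457
bar top ((-0.9991073608398438, 16.183225631713867), (76.1340103149414, 18.04596710205078), 16.18764877319336) 1787 0.04753420129171959
knob_grip [260.7, 201.1] 0.89 [-0.0015  0.0161  0.0379]
pointer_tip [209.7, 218.2] 0.88 [0.047  0.0267 0.0021]
index_tip [290.8, 256.9] 0.61 [-0.0319  0.0639 -0.0078]
```

View pics/w5.png

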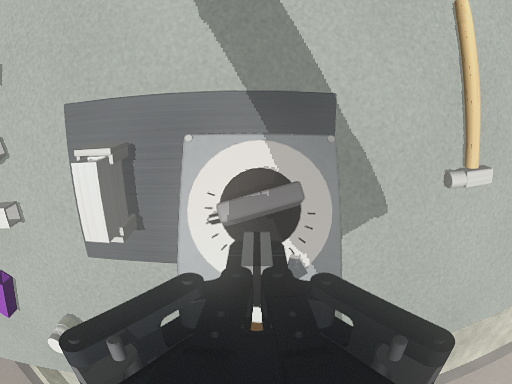

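```bash
cat >> h.py <<'E'
KC=C0-.001*RT+.0162*U-.0125*N
def pose(theta,back=0,lift=0,r=.027,o=.029,half=.011):
    """TCP and jaw dir with closed fingers touching the left-hand end of the bar at bar angle theta (deg), 'back' m short of it"""
    f=np.radians(theta+180);e=np.cos(f)*RT+np.sin(f)*U;q=-np.sin(f)*RT+np.cos(f)*U
    h=np.r_[q[:2],0];h/=np.linalg.norm(h)
    s=-.009-half*(h@q)-max(0,q[2]*(.051-o)/.866)-back
    X=KC+r*e+s*q+o*N+[0,0,.017+lift]
    return X,np.degrees(np.arctan2(h[1],h[0]))
def rows(seq,limit=None):
    o=manip.get_obs();R=Ro.from_quat(o["ee_rot"]).as_matrix();a=np.degrees(np.arctan2(R[1,0],R[0,0]))
    print("t",round(o["clock"],2),"pos",o["position"].round(4),"F",o["ft_force"].round(1),"toolx",a.round(1),"j7",o["joint_pos"][6].round(2),"y",R[:,1].round(3))
    for s in seq:
        X,d=s; y=-((d-a+180)%360-180); print((R.T@(X-o["position"])).round(4).tolist(),"yaw",y.round(1),"world",X.round(3))
E
python3 - <<'E'
from h import *
rows([pose(16,.012,.08),pose(16,.012)])
E
```

```text
t 9.0 pos [0.5177 0.1758 0.2521] F [ 0.3  0.4 -0.7] toolx -10.3 j7 1.02 y [ 0.009 -0.    -1.   ]
[0.0359, 0.0221, 0.0418] yaw 161.5 world [0.561 0.21  0.23 ]
[0.0351, 0.1021, 0.0417] yaw 161.5 world [0.561 0.21  0.15 ]
```

{"api": "move_arm", "payload": {
  "increments": [
    {"offset": [0.01,0,0.01],"yaw": 7,"jaw": 255},
    {"offset": [0.02,0,0.02],"yaw": 14,"jaw": 255},
    {"offset": [0.03,0,0.03],"yaw": 21,"jaw": 255},
    {"offset": [0.036,0,0.042],"yaw": 28,"jaw": 255},
    {"offset": [0.036,0,0.042],"yaw": 35,"jaw": 255},
    {"offset": [0.036,0,0.042],"yaw": 42,"jaw": 255},
    {"offset": [0.036,0,0.042],"yaw": 49,"jaw": 255},
    {"offset": [0.036,0,0.042],"yaw": 56,"jaw": 255},
    {"offset": [0.036,0,0.042],"yaw": 63,"jaw": 255},
    {"offset": [0.036,0,0.042],"yaw": 70,"jaw": 255}
  ]
}}

```text
clock: 9.83
position: [0.5609, 0.209, 0.2527]
ee_rot: [-0.537, 0.456, -0.461, 0.541]
ft_force: [0.1, -0.2, -0.2]
grip_width: -0.003
```

{"api": "move_arm", "payload": {
  "increments": [
    {"offset": [0,0,0],"yaw": 7,"jaw": 255},
    {"offset": [0,0,0],"yaw": 14,"jaw": 255},
    {"offset": [0,0,0],"yaw": 21,"jaw": 255},
    {"offset": [0,0,0],"yaw": 28,"jaw": 255},
    {"offset": [0,0,0],"yaw": 35,"jaw": 255},
    {"offset": [0,0,0],"yaw": 42,"jaw": 255},
    {"offset": [0,0,0],"yaw": 49,"jaw": 255},
    {"offset": [0,0,0],"yaw": 56,"jaw": 255},
    {"offset": [0,0,0],"yaw": 63,"jaw": 255},
    {"offset": [0,0,0],"yaw": 70,"jaw": 255}
  ]
}}

```text
clock: 10.67
position: [0.5611, 0.2074, 0.2528]
ee_rot: [0.172, -0.684, 0.686, -0.179]
ft_force: [-0.7, -1.2, -0.9]
grip_width: -0.002
```

Run:
```python
from h import *
rows([pose(16,.012,.08),pose(16,.012,.03),pose(16,.012)])
```

```text
t 10.67 pos [0.5611 0.2074 0.2528] F [-0.7 -1.2 -0.9] toolx -151.2 j7 -1.35 y [ 0.009 -0.    -1.   ]
[-0.0009, 0.0224, -0.0031] yaw 20.5 world [0.561 0.21  0.23 ]
[-0.0005, 0.0724, -0.0033] yaw 20.5 world [0.561 0.21  0.18 ]
[-0.0003, 0.1024, -0.0034] yaw 20.5 world [0.561 0.21  0.15 ]
```

{"api": "move_arm", "payload": {
  "increments": [
    {"offset": [-0.0005,0.01,-0.003],"yaw": 7,"jaw": 255},
    {"offset": [-0.0005,0.03,-0.003],"yaw": 14,"jaw": 255},
    {"offset": [-0.0005,0.05,-0.003],"yaw": 20.5,"jaw": 255},
    {"offset": [-0.0005,0.065,-0.003],"yaw": 20.5,"jaw": 255},
    {"offset": [-0.0005,0.08,-0.003],"yaw": 20.5,"jaw": 255},
    {"offset": [-0.0005,0.09,-0.003],"yaw": 20.5,"jaw": 255},
    {"offset": [-0.0005,0.098,-0.003],"yaw": 20.5,"jaw": 255},
    {"offset": [-0.0005,0.102,-0.003],"yaw": 20.5,"jaw": 255},
    {"offset": [-0.0005,0.102,-0.003],"yaw": 20.5,"jaw": 255}
  ]
}}

```text
clock: 11.42
position: [0.561, 0.2098, 0.1504]
ee_rot: [0.048, -0.705, 0.706, -0.054]
ft_force: [0.3, 0.6, -0.1]
grip_width: 0.001
```

Run:
```python
from h import *
rows([pose(t) for t in (16,20,25,30,35,40,46,52,58,64)])
```

```text
t 11.42 pos [0.561  0.2098 0.1504] F [ 0.3  0.6 -0.1] toolx -171.8 j7 -1.65 y [ 0.009 -0.    -1.   ]
[0.0108, 0.0057, -0.0007] yaw 0.0 world [0.55  0.209 0.145]
[0.0124, 0.0068, -0.0019] yaw -4.5 world [0.549 0.21  0.144]
[0.0144, 0.0081, -0.0033] yaw -10.0 world [0.546 0.211 0.142]
[0.0165, 0.0094, -0.0045] yaw -15.4 world [0.544 0.212 0.141]
[0.0188, 0.0108, -0.0054] yaw -20.6 world [0.542 0.212 0.139]
[0.0211, 0.0122, -0.0061] yaw -25.8 world [0.539 0.213 0.138]
[0.0239, 0.0138, -0.0067] yaw -31.8 world [0.536 0.213 0.136]
[0.0269, 0.0154, -0.0069] yaw -37.6 world [0.534 0.213 0.135]
[0.0299, 0.017, -0.0068] yaw -43.3 world [0.531 0.212 0.133]
[0.0329, 0.0185, -0.0064] yaw -48.8 world [0.528 0.211 0.132]
```

{"api": "move_arm", "payload": {
  "increments": [
    {"offset": [0.0108,0.0057,-0.0007],"yaw": 0,"jaw": 255},
    {"offset": [0.0124,0.0068,-0.0019],"yaw": -4.5,"jaw": 255},
    {"offset": [0.0144,0.0081,-0.0033],"yaw": -10,"jaw": 255},
    {"offset": [0.0165,0.0094,-0.0045],"yaw": -15.4,"jaw": 255},
    {"offset": [0.0188,0.0108,-0.0054],"yaw": -20.6,"jaw": 255},
    {"offset": [0.0211,0.0122,-0.0061],"yaw": -25.8,"jaw": 255},
    {"offset": [0.0239,0.0138,-0.0067],"yaw": -31.8,"jaw": 255},
    {"offset": [0.0269,0.0154,-0.0069],"yaw": -37.6,"jaw": 255},
    {"offset": [0.0299,0.017,-0.0068],"yaw": -43.3,"jaw": 255},
    {"offset": [0.0329,0.0185,-0.0064],"yaw": -48.8,"jaw": 255}
  ]
}}

```text
clock: 12.25
position: [0.5292, 0.2136, 0.1338]
ee_rot: [0.335, -0.619, 0.621, -0.344]
ft_force: [2.5, 5.8, 3.8]
grip_width: -0.002
```

```bash
cat >> h.py <<'E'
def look(tag):
    o=manip.get_obs();p=manip.camera("wrist");T,W=wcloud(p,o);save(p,tag)
    rgb=p["pixels"].astype(int);d=W-KC;F=np.stack([d@RT,d@U,d@N],-1)
    b=(np.hypot(F[...,0],F[...,1])<.048)&(p["depth"]>0)&(F[...,2]>.045)&(F[...,2]<.055)&~((abs(T[...,0])<.02)&(abs(T[...,2])<.035)&(T[...,1]<.018))
    print("bar",b.sum(),cv2.minAreaRect((F[b][:,:2]*1000).astype(np.float32)) if b.sum()>20 else None)
    for q in["knob_grip","pointer_tip","index_tip"]:
        for r in manip.spot_point(p,q)[:2]:
            u,v=np.round(r["centre"]).astype(int);f=F[v,u]
            print(q,np.round(r["centre"],1),round(r["confidence"],2),(f*1000).round(1),"deg",np.degrees(np.arctan2(f[1],f[0])).round(1))
    return p,o,F
E
python3 - <<'E'
from h import *
rows([pose(t) for t in (64,69,74,79,84,90,96,102,108,114,120)])
look("w6")
E
```

```text
t 12.25 pos [0.5292 0.2136 0.1338] F [2.5 5.8 3.8] toolx -122.6 j7 -0.89 y [ 0.013  0.004 -1.   ]
[0.0026, 0.0022, -0.0001] yaw 0.4 world [0.528 0.211 0.132]
[0.0047, 0.0034, -0.0016] yaw -4.1 world [0.525 0.21  0.13 ]
[0.007, 0.0046, -0.0029] yaw -8.6 world [0.523 0.209 0.129]
[0.0094, 0.0056, -0.004] yaw -13.0 world [0.521 0.208 0.128]
[0.012, 0.0066, -0.0048] yaw -17.3 world [0.519 0.206 0.127]
[0.0153, 0.0077, -0.0056] yaw -22.5 world [0.516 0.204 0.126]
[0.0175, 0.0087, -0.0067] yaw -27.7 world [0.514 0.202 0.125]
[0.0199, 0.0097, -0.0076] yaw -33.0 world [0.512 0.201 0.124]
[0.0226, 0.0106, -0.0083] yaw -38.3 world [0.51  0.199 0.123]
[0.0255, 0.0115, -0.0087] yaw -43.6 world [0.508 0.197 0.122]
[0.0286, 0.0122, -0.0089] yaw -49.1 world [0.506 0.194 0.121]
bar 40 ((3.213020086288452, 8.853464126586914), (54.42463684082031, 4.860322952270508), 74.06343841552734)
pointer_tip [379.9 306.3] 0.56 [-25.4  58.4  69. ] deg 113.5
index_tip [372.9 216.6] 0.64 [-24.   45.    2.4] deg 118.1
```

{"api": "move_arm", "payload": {
  "increments": [
    {"offset": [0.0026,0.0022,-0.0001],"yaw": 0,"jaw": 255},
    {"offset": [0.0047,0.0034,-0.0016],"yaw": -4,"jaw": 255},
    {"offset": [0.007,0.0046,-0.0029],"yaw": -8.6,"jaw": 255},
    {"offset": [0.0094,0.0056,-0.004],"yaw": -13,"jaw": 255},
    {"offset": [0.012,0.0066,-0.0048],"yaw": -17.3,"jaw": 255},
    {"offset": [0.0153,0.0077,-0.0056],"yaw": -22.5,"jaw": 255},
    {"offset": [0.0175,0.0087,-0.0067],"yaw": -27.7,"jaw": 255},
    {"offset": [0.0199,0.0097,-0.0076],"yaw": -33,"jaw": 255},
    {"offset": [0.0226,0.0106,-0.0083],"yaw": -38.3,"jaw": 255},
    {"offset": [0.0226,0.0106,-0.0083],"yaw": -38.3,"jaw": 255}
  ]
}}

```text
clock: 13.28
position: [0.5106, 0.2006, 0.1244]
ee_rot: [-0.519, 0.472, -0.477, 0.529]
ft_force: [0.9, 7.3, 4.6]
grip_width: 0.001
```

Run:
```python
from h import *
rows([pose(t) for t in (108,114,120,126,132)])
p,o,F=look("w7")
s=manip.camera("scene");W=cloud(s);d=W-KC;G=np.stack([d@RT,d@U,d@N],-1)
b=(np.hypot(G[...,0],G[...,1])<.048)&(G[...,2]>.045)&(G[...,2]<.054);print(b.sum(),cv2.minAreaRect((G[b][:,:2]*1000).astype(np.float32)))
for q in["pointer_tip","index_tip"]:
    for r in manip.spot_point(s,q)[:2]:
        u,v=np.round(r["centre"]).astype(int);print(q,r,(G[v,u]*1000).round(1))
c=s["pixels"][140:220,240:330]
cv2.imwrite("pics/b7.png",np.hstack([cv2.resize(p["pixels"],(400,300)),cv2.resize(c,(400,300))])[:,:,::-1])
```

```text
t 13.28 pos [0.5106 0.2006 0.1244] F [0.9 7.3 4.6] toolx -84.3 j7 -0.25 y [ 0.015  0.007 -1.   ]
[0.0015, 0.0015, -0.0005] yaw 0.1 world [0.51  0.199 0.123]
[0.0035, 0.0023, -0.0027] yaw -5.3 world [0.508 0.197 0.122]
[0.0058, 0.0031, -0.0048] yaw -10.8 world [0.506 0.194 0.121]
[0.0084, 0.0037, -0.0067] yaw -16.4 world [0.505 0.192 0.121]
[0.0114, 0.0041, -0.0085] yaw -22.2 world [0.503 0.188 0.12 ]
bar 204 ((-2.5290775299072266, 7.013742446899414), (8.062629699707031, 51.9349250793457), 28.46027183532715)
pointer_tip [395.2 309.4] 0.7 [-39.3  39.8  72.8] deg 134.7
index_tip [406.8 274.6] 0.87 [-29.2  48.8  12.2] deg 120.9
43 ((-3.1041393280029297, 0.8034324645996094), (29.75978660583496, 71.8515853881836), 14.30834674835205)
pointer_tip {'centre': [287.8, 190.7], 'confidence': 0.71} [-5.5 47.6  9.8]
```

View pics/b7.png

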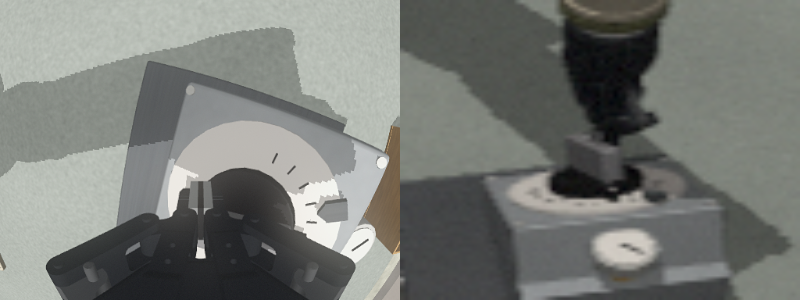

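{"api": "move_arm", "payload": {
  "increments": [
    {"offset": [0.0015,0.0015,-0.0005],"yaw": 0,"jaw": 255},
    {"offset": [0.0035,0.0023,-0.0027],"yaw": -5.3,"jaw": 255},
    {"offset": [0.0058,0.0031,-0.0048],"yaw": -10.8,"jaw": 255},
    {"offset": [0.0084,0.0037,-0.0067],"yaw": -16.4,"jaw": 255},
    {"offset": [0.0084,0.0037,-0.0067],"yaw": -16.4,"jaw": 255}
  ]
}}

```text
clock: 14.05
position: [0.5057, 0.1942, 0.1224]
ee_rot: [-0.58, 0.392, -0.398, 0.593]
ft_force: [-0.1, 9.8, 5.3]
grip_width: 0.0
```

Run:
```python
from h import *
rows([pose(126),pose(126,.01),pose(126,.01,.06),pose(126,.01,.12)])
```

```text
t 14.05 pos [0.5057 0.1942 0.1224] F [-0.1  9.8  5.3] toolx -67.9 j7 0.03 y [ 0.018  0.011 -1.   ]
[0.0021, 0.0019, -0.0019] yaw 0.1 world [0.505 0.192 0.121]
[-0.0074, 0.0048, -0.0019] yaw 0.1 world [0.501 0.2   0.118]
[-0.0076, -0.0552, -0.0007] yaw 0.1 world [0.501 0.2   0.178]
[-0.0078, -0.1152, 0.0005] yaw 0.1 world [0.501 0.2   0.238]
```

{"api": "move_arm", "payload": {
  "increments": [
    {"offset": [-0.005,0,0],"yaw": 0,"jaw": 255},
    {"offset": [-0.01,0,0],"yaw": 0,"jaw": 255},
    {"offset": [-0.01,-0.02,0],"yaw": 0,"jaw": 255},
    {"offset": [-0.01,-0.06,0],"yaw": 0,"jaw": 255},
    {"offset": [-0.01,-0.1,0],"yaw": 0,"jaw": 255},
    {"offset": [0.02,-0.12,0],"yaw": 0,"jaw": 255},
    {"offset": [0.05,-0.13,0.01],"yaw": 0,"jaw": 255},
    {"offset": [0.06,-0.13,0.01],"yaw": 0,"jaw": 255},
    {"offset": [0.06,-0.13,0.01],"yaw": 0,"jaw": 255}
  ]
}}

```text
clock: 14.8
position: [0.5366, 0.1375, 0.2531]
ee_rot: [-0.579, 0.393, -0.4, 0.592]
ft_force: [-1.1, -0.4, -0.9]
grip_width: 0.002
```

Run:
```python
from h import *
rows([pose(126,.01,.03)])
p,o,F=look("w8")
c=np.round(wpix(p,o,KC+.017*N)).astype(int);print(c)
x0,y0=max(c[0]-110,0),max(c[1]-90,0)
cv2.imwrite("pics/c8.png",cv2.resize(p["pixels"][y0:y0+180,x0:x0+220][:,:,::-1],None,fx=3.3,fy=3.3,interpolation=cv2.INTER_CUBIC));print(x0,y0)
rgb=p["pixels"].astype(int)
m=(F[...,2]>.013)&(F[...,2]<.021)&(np.hypot(F[...,0],F[...,1])<.05)&(rgb.max(-1)<100)
print("disc",cv2.minEnclosingCircle((F[m][:,:2]*1000).astype(np.float32)))
```

```text
t 14.8 pos [0.5366 0.1375 0.2531] F [-1.1 -0.4 -0.9] toolx -68.2 j7 0.11 y [ 0.019  0.01  -1.   ]
[-0.0714, 0.1054, -0.0118] yaw -0.3 world [0.501 0.2   0.148]
bar 1869 ((-0.4763040542602539, 0.12569046020507812), (18.8017635345459, 75.818115234375), 31.348350524902344)
knob_grip [265.5 136. ] 0.92 [-3.5  2.3 50.2] deg 146.4
pointer_tip [336.8 156.4] 0.85 [-21.7  50.4   3.1] deg 113.3
index_tip [191.5 280.6] 0.7 [ 45.5  65.7 181.5] deg 55.3
index_tip [339.2 148.7] 0.62 [-27.9  48.3   2.7] deg 120.0
[276 144]
166 54
disc ((-2.5593690872192383, 4.978795051574707), 44.2977180480957)
```

View pics/c8.png

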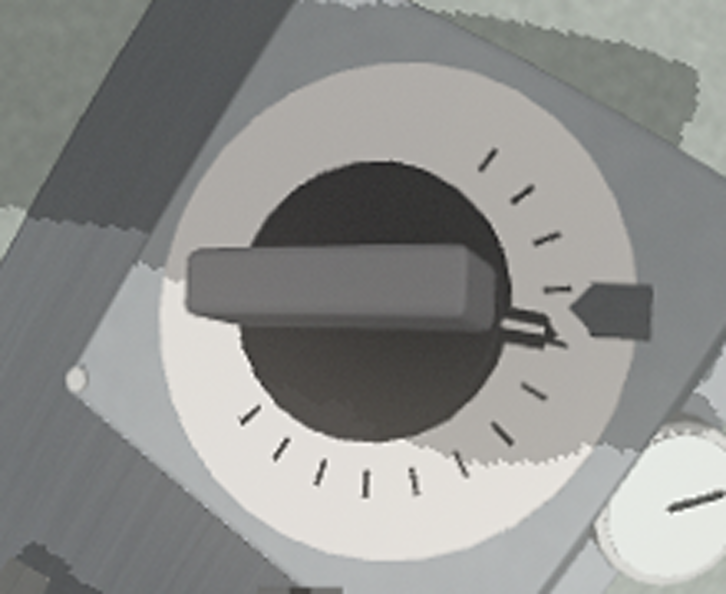

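```bash
cat >> h.py <<'E'
def plane(p,o,uv,h):
    K=p["intrinsics"];M=p["mount"];R=Ro.from_quat(o["ee_rot"]).as_matrix();u=np.array(uv)-K[:2,2];rr=np.linalg.norm(u);t=rr/K[0,0]
    d=R@M[:3,:3]@np.r_[np.sin(t)*u/rr,np.cos(t)];c=R@M[:3,3]+o["position"]-KC
    X=c+d*(h-c@N)/(d@N);f=np.array([X@RT,X@U])
    return (f*1000).round(1),np.hypot(*f).round(4),np.degrees(np.arctan2(f[1],f[0])).round(1)
E
python3 - <<'E'
from h import *
o=manip.get_obs();p=manip.camera("wrist")
for n,c,h in(("nose line in",(503,325),.01),("line out",(545,332),.01),("tip",(553,333),.01),("shadow?",(564,345),.003),("idx tip",(571,306),.011),("idx back mid",(652,312),.012),("disc left",(243,330),.017),("disc top",(380,162),.017),("disc bot",(375,440),.017),("disc right",(512,300),.017),("dial L",(160,310),.003),("dial R",(637,275),.003),("dial T",(405,62),.003),("dial B",(385,560),.003)):
    print(n,plane(p,o,(166+(c[0]+.5)/3.3-.5,54+(c[1]+.5)/3.3-.5),h))
for q in("pointer_tip","index_tip"):
    for r in manip.spot_point(p,q)[:2]: print(q,r["confidence"],plane(p,o,r["centre"],.01))
E
```

```text
nose line in (array([-19.3,  31.3]), np.float64(0.0368), np.float64(121.7))
line out (array([-24.3,  42. ]), np.float64(0.0485), np.float64(120.0))
tip (array([-25.3,  43.9]), np.float64(0.0507), np.float64(119.9))
shadow? (array([-24.3,  47. ]), np.float64(0.0529), np.float64(117.4))
idx tip (array([-34. ,  44.1]), np.float64(0.0556), np.float64(127.6))
idx back mid (array([-44.8,  63. ]), np.float64(0.0773), np.float64(125.4))
disc left (array([ 23.7, -30.1]), np.float64(0.0383), np.float64(-51.8))
disc top (array([-38.4, -22.3]), np.float64(0.0444), np.float64(-149.8))
disc bot (array([26. , 21.6]), np.float64(0.0338), np.float64(39.7))
disc right (array([-26.3,  31.3]), np.float64(0.0409), np.float64(130.1))
dial L (array([ 37.4, -66.3]), np.float64(0.0762), np.float64(-60.6))
dial R (array([-51.5,  52.9]), np.float64(0.0738), np.float64(134.3))
dial T (array([-69.4, -40.2]), np.float64(0.0802), np.float64(-149.9))
dial B (array([55. , 40.3]), np.float64(0.0682), np.float64(36.2))
pointer_tip 0.58 (array([-19.7,  49.7]), np.float64(0.0535), np.float64(111.6))
index_tip 0.58 (array([-29.1,  47.6]), np.float64(0.0558), np.float64(121.5))
index_tip 0.58 (array([  0.1, -12.8]), np.float64(0.0128), np.float64(-89.7))
```

Run:
```python
from h import *
rows([pose(130,.012,.12),pose(130,.012,.06),pose(130,.012,.02),pose(130,.012)])
```

```text
t 15.15 pos [0.5347 0.1419 0.252 ] F [-0.8 -0.5 -0.4] toolx -67.8 j7 0.11 y [ 0.017  0.011 -1.   ]
[-0.067, 0.0156, -0.0116] yaw -3.7 world [0.499 0.2   0.236]
[-0.0668, 0.0756, -0.0128] yaw -3.7 world [0.499 0.2   0.176]
[-0.0667, 0.1156, -0.0136] yaw -3.7 world [0.499 0.2   0.136]
[-0.0666, 0.1356, -0.014] yaw -3.7 world [0.499 0.2   0.116]
```

{"api": "move_arm", "payload": {
  "increments": [
    {"offset": [-0.035,0.005,-0.006],"yaw": -2,"jaw": 255},
    {"offset": [-0.067,0.0156,-0.0116],"yaw": -3.7,"jaw": 255},
    {"offset": [-0.067,0.045,-0.012],"yaw": -3.7,"jaw": 255},
    {"offset": [-0.067,0.075,-0.0128],"yaw": -3.7,"jaw": 255},
    {"offset": [-0.067,0.1,-0.013],"yaw": -3.7,"jaw": 255},
    {"offset": [-0.067,0.12,-0.0136],"yaw": -3.7,"jaw": 255},
    {"offset": [-0.067,0.13,-0.014],"yaw": -3.7,"jaw": 255},
    {"offset": [-0.067,0.1356,-0.014],"yaw": -3.7,"jaw": 255},
    {"offset": [-0.067,0.1356,-0.014],"yaw": -3.7,"jaw": 255}
  ]
}}

```text
clock: 15.9
position: [0.4983, 0.2001, 0.1158]
ee_rot: [-0.593, 0.372, -0.378, 0.605]
ft_force: [0.9, 0.3, -0.5]
grip_width: 0.0
```

Run:
```python
from h import *
rows([pose(t) for t in (122,126,130,132,134,135)])
```

```text
t 15.9 pos [0.4983 0.2001 0.1158] F [ 0.9  0.3 -0.5] toolx -64.1 j7 0.08 y [ 0.016  0.01  -1.   ]
[0.0093, -0.0051, 0.0039] yaw 7.6 world [0.506 0.193 0.121]
[0.0105, -0.0047, 0.0021] yaw 3.9 world [0.505 0.192 0.121]
[0.0119, -0.0044, 0.0003] yaw 0.0 world [0.504 0.19  0.12 ]
[0.0127, -0.0043, -0.0005] yaw -1.9 world [0.503 0.188 0.12 ]
[0.0135, -0.0042, -0.0014] yaw -3.9 world [0.503 0.187 0.12 ]
[0.0139, -0.0041, -0.0018] yaw -4.9 world [0.503 0.187 0.12 ]
```

{"api": "move_arm", "payload": {
  "increments": [
    {"offset": [0.008,-0.0045,0.003],"yaw": 4,"jaw": 255},
    {"offset": [0.0105,-0.0047,0.002],"yaw": 2,"jaw": 255},
    {"offset": [0.0119,-0.0044,0.0003],"yaw": 0,"jaw": 255},
    {"offset": [0.0127,-0.0043,-0.0005],"yaw": -1.9,"jaw": 255},
    {"offset": [0.0135,-0.0042,-0.0014],"yaw": -3.9,"jaw": 255},
    {"offset": [0.0135,-0.0042,-0.0014],"yaw": -3.9,"jaw": 255}
  ]
}}

```text
clock: 16.4
position: [0.5031, 0.1903, 0.1216]
ee_rot: [-0.605, 0.35, -0.356, 0.62]
ft_force: [-1.0, 9.4, -3.4]
grip_width: -0.001
```

{"api": "move_arm", "payload": {
  "increments": [
    {"offset": [-0.005,0,0],"yaw": 0,"jaw": 255},
    {"offset": [-0.01,0,0],"yaw": 0,"jaw": 255},
    {"offset": [-0.01,-0.02,0],"yaw": 0,"jaw": 255},
    {"offset": [-0.01,-0.06,0],"yaw": 0,"jaw": 255},
    {"offset": [-0.01,-0.1,0],"yaw": 0,"jaw": 255},
    {"offset": [0.02,-0.12,0],"yaw": 0,"jaw": 255},
    {"offset": [0.05,-0.13,0.01],"yaw": 0,"jaw": 255},
    {"offset": [0.06,-0.13,0.01],"yaw": 0,"jaw": 255},
    {"offset": [0.06,-0.13,0.01],"yaw": 0,"jaw": 255},
    {"offset": [0.06,-0.13,0.01],"yaw": 0,"jaw": 255}
  ]
}}

```text
clock: 17.23
position: [0.5394, 0.1415, 0.2516]
ee_rot: [-0.605, 0.351, -0.356, 0.62]
ft_force: [-0.1, 1.1, 0.4]
grip_width: -0.002
```

Run:
```python
from h import *
manip.camera("wrist");manip.camera("wrist")
p,o,F=look("w9")
c=np.round(wpix(p,o,KC+.017*N)).astype(int)
x0,y0=max(c[0]-110,0),max(c[1]-90,0);print(x0,y0)
cv2.imwrite("pics/c9.png",cv2.resize(p["pixels"][y0:y0+180,x0:x0+220][:,:,::-1],None,fx=3.3,fy=3.3,interpolation=cv2.INTER_CUBIC))
for q in("pointer_tip","index_tip"):
    for r in manip.spot_point(p,q)[:2]: print(q,r["confidence"],r["centre"],plane(p,o,r["centre"],.01))
```

```text
bar 1908 ((0.07545852661132812, 0.14105987548828125), (17.883146286010742, 76.07672882080078), 40.2991828918457)
knob_grip [270.3 145.1] 0.89 [-3.1  3.9 50.4] deg 128.3
knob_grip [175.7 266.7] 0.66 [182.3 -12.1 -14.1] deg -3.8
pointer_tip [335.8 161.9] 0.92 [-29.3  44.4   4.3] deg 123.4
index_tip [339.5 166.4] 0.87 [-28.7  50.9  12.5] deg 119.5
167 62
pointer_tip 0.92 [335.8, 161.9] (array([-29. ,  45.2]), np.float64(0.0537), np.float64(122.7))
index_tip 0.87 [339.5, 166.4] (array([-28.3,  50.4]), np.float64(0.0578), np.float64(119.3))
```

View pics/c9.png

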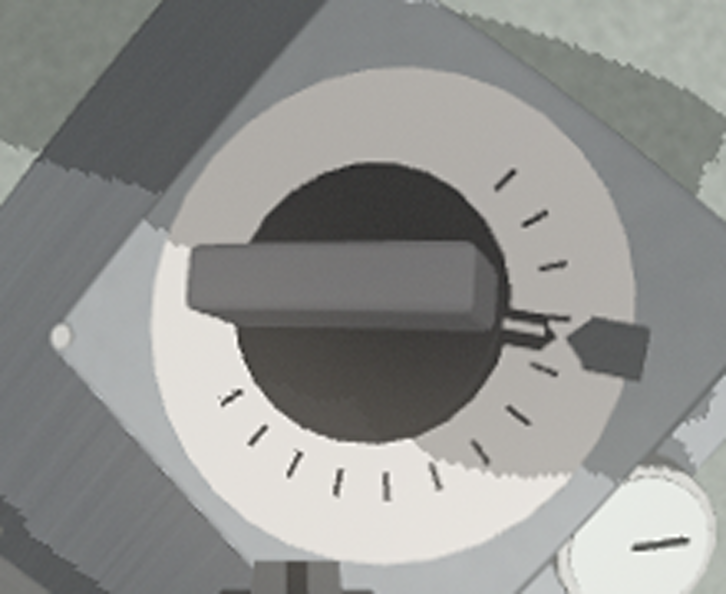

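Run:
```python
from h import *
p=manip.camera("top");W=cloud(p);z=W[...,2];y=W[...,1];x=W[...,0]
rects(W,(z>0.026)&(z<0.06)&(y<-0.15)&(x>0.3));print("seat");rects(W,(z>.073)&(z<.1)&(abs(x-.515)<.08)&(abs(y+.02)<.04))
print(manip.get_obs()["ft_force"],manip.get_obs()["clock"]);print(manip.hand_in())
```

```text
rect c [ 762.9 -232.4] size [44.2 25.9] ang 47.4 zmed 0.0429 69
rect c [ 692.6 -398. ] size [ 36.9 102.4] ang 59.9 zmed 0.035 389
rect c [ 521.3 -286.9] size [86.8 36.2] ang 84.8 zmed 0.0357 329
rect c [ 420.8 -290.9] size [ 36.2 117.3] ang 12.5 zmed 0.0355 453
seat
rect c [516.6 -19.3] size [36.  99.8] ang 80.1 zmed 0.0826 407
[ 0.40639488 -0.4216347   0.25083021] 17.6833
the job is handed in; nothing more can be done
None
```

I laid the 100 mm spacer flat in the cradle and let it go. I then turned the knob anticlockwise until its pointer stood in line with the index tab, and let go of it. The job was handed in at 17.7 s.

I did not grasp the bar grip. I pushed its left-hand end round with the closed fingers, in two passes.

- **Spacer:** a last look from above showed it centred between the end plates and in line with the cradle. Its top is at about 83 mm, which is its height when seated.
- **Knob:** the network's points put the pointer at 122.7° and the index at 119.3°. The bar, at 130.3° less the free play, puts the pointer at about 121.7°. Earlier close looks had put the index at 120–121.5°. Read directly off the picture, the two line up within about 1°. The readings disagree by up to 3.4°, still inside the 5° allowed.
- **Bystanders:** the other two spacers, the jar and the purple look-alike had not moved (within 1 mm). I did not measure the hammer or the black look-alike again, but the arm never went near either of them.
- **Forces:** the force readings after each move stayed near or below 11 N. At hand-in the arm stood clear of everything.

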